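# Free a lacquer-seized clamp screw and lay the sample board out to dry

## Task

The screw of the little bench clamp is seized with dried lacquer: work its wing back and forth in small, growing arcs, easing off and reversing each time it comes up hard so that the thread is never overstrained, until it breaks free, and then back it off (anticlockwise) by at least a quarter turn so that its foot stands clear of the sample board. Slide the board out from under the foot and set it down, finished face up, across the two rails of the drying rack, over the paper ticket in the empty bay and in line with the bay. Leave everything else where it is.

Things in the scene. Friction and masses are not known exactly. Their poses are not given: they have to be found in the camera images.
- wing_grip (a point): Pinch point inside the clamp screw's steel wing, on its upright axis, about 165 mm above the table. The wing is a flat upright blade 58 mm long (x), 9 mm thick (y), 42 mm high: top 14 mm above this point, lower edge 28 mm below, on a 22 mm round hub; the 40 mm iron boss under it ends 40 mm below the point. The point turns with the screw and rises 1.9 mm per rad of loosening.
- screw (a joint): Turn (rad), about 0 at start, + = anticlockwise from above = loosening. Friction 0.1 Nm. Seized, it swings some degrees, then meets springy lacquer. On one hand this crumbles with a give; then that hand wedges and only the other crumbles next, each arc wider (all within 0.55 rad; stops vary). Four crumblings, first clockwise, last anticlockwise, then it is free. Foot clear from 1.2; 2 mm gap at 1.5.
- thread_strain (a joint): Elastic twist of the thread against the hardened lacquer, in rad, signed like the screw's turn, 0 when unloaded; 6 Nm per rad, felt on top of the friction. The lacquer crumbles at about 0.05 to 0.08 (0.3 to 0.5 Nm). Beyond 0.135 (0.8 Nm) either way the thread is torn.
- clamp: Clamp, fixed to the bench; origin on the table under the clamped board's middle. Steel bed along x, 325 mm long, 46 wide, 20 high; iron column (42 wide) at x = 138 to 178 mm, arm 125 mm high reaching from it to the screw at x = 80, y = 0. The screw's foot, a 32 mm steel disc, presses the board with about 24 N. The board comes out along -x (towards the robot).
- board_mid (a point): Centre of the board to be moved: white, 230 mm long (x), 54 wide (y), 18 thick, 0.1 to 0.2 kg, two grooves along its finished upper face (+z). It lies on the clamp's bed, overhanging it 4 mm each side, centre 29 mm above the table; its +x end is 35 mm past the screw axis, so it is clear of the foot after 55 mm along -x. Grip it across its width from above, 20 to 50 mm from its centre on the -x side.
- ticket: Blank paper ticket, 85 by 52 mm, lying on the rack's base plate in the middle of the empty bay, 8 mm above the table; origin at its centre, x along the bay (the way the boards lie). A board lying on the rails over it has its centre 46 mm above this origin.
- rack: Drying rack, fixed: aluminium base plate 200 by 236 mm, origin under its middle; two rubber-topped rails 45 mm high along y at x = -70 and 70 mm. Two bays centred at y = -55 and 55 mm, marked off by 6 mm pins that stand 12 mm above the rails at y = 0, -112 and 112 mm. One bay holds a drying board.
- dry_board_mid (a point): Centre of the other board, the same size with one groove, drying on the rack's rails in the other bay, 54 mm above the table. Leave it alone.
- tin_mid (a point): Stain tin, 84 mm across, 105 mm high, middle. Bystander.
- jar_mid (a point): Brown glass jar, 68 mm across, 95 mm high, middle. Bystander.
- mallet_grip (a point): Rubber mallet lying down, 230 mm long; middle of the handle. Bystander.
- knife_grip (a point): Wide spatula with wooden handle lying down, 280 mm long; point on the handle. Bystander.
- block_mid (a point): Cork sanding block 68 by 100 by 35 mm, middle. Bystander.
- tape_mid (a point): Roll of masking tape lying flat, 92 mm across, 24 mm high, middle. Bystander.

How it is judged:
By the outcome, as a careful person would: the job done as asked, in the order asked, and still so for the second after the job is handed in, with the robot touching nothing.
It also fails if it takes over 72 s, if anything falls off the work surface, if the arm or the gripper's body presses on something with over 40 N, if the wrist force passes 120 N, or if a joint passes its speed limit or range.

## Robot

A 6-joint arm with a two-finger parallel gripper is mounted at the origin on the work surface. World frame = base frame: x ahead of the robot, y to its left, z up, the work surface at z = 0. Lengths are in mm, angles in degrees, forces in N, time in s.
With the tool pointing down it reaches from about 350 to 850 mm from the base axis. Payload 8.1 kg.
Tool frame: the origin (TCP) lies between the finger pads; the fingertips stand 19 mm ahead of it and the grasp point (between the pads) is the TCP (nose_length is the distance from the TCP to the fingertips, in mm); y points along the fingers, x is the direction in which the jaws open and shut, and the axes are right-handed (so a half turn about y gives the same grasp; the last joint's range is limited). The gripper opens to 85 mm and grips with 20 to 120 N. Pads are 22 mm wide; open, the fingers measure 114 mm over their backs; the gripper's body (76 mm by 85 mm) begins 54 mm behind the grasp point. The pads swing forward as they close: fully open they stand 13 mm farther back than shut.
Start: joints at [-70.955, 7.471, 85.268, -0, 87.261, -4.893], TCP at [243.47, -548.386, 250.292] pointing down, gripper open.
Joint ranges: [-169.43, 169.43], [-51.17, 129.36], [1.28, 143.12], [-76.62, 256.62], [0, 156.53], [-152.29, 152.29]. Speed limits (degrees/s): [136.94, 136.94, 159.86, 180, 180, 180].

## Interface

Orientations are given as [roll, pitch, yaw] about the fixed x, y, z axes, in that order (R = Rz(yaw) Ry(pitch) Rx(roll)).
In Python, from bench import sense, snapshot, camera_info, hand_in, nose_length gives the robot as it stands.
- The arm moves only by the tool arm_command, never from a script. Its argument "commands" is a list of rows, each a list of 3 entries, a list of its own where there are three numbers: the opening in per cent of the stroke, from 0 (shut) to 100 (fully open), then the shift along the world's x, y, z in units of 30 mm (1.0 is 30 mm), then the turn, a rotation vector about the world's x, y, z in degrees. A call has 1 to 5 rows; each row shifts and turns the pose as measured when the row begins; what a row does not reach is not made up. A row lasts 1/12 s, in which the tool goes at most 41.7 mm and 7.16 degrees, less where a joint would pass 70% of its speed; a pose out of reach is approached as far as the arm can. A call is refused whole if a number of a shift passes 1 or a number of a turn 7.16, either way. A call with a gripper value outside its range is refused whole. The fingers move at their own pace and stop on an object; "force" is the grip in N (left out, the last holds). Time passes only in rows, so rows that do not move let the fingers close. It gives the time, the measured TCP pose, the force and the opening at its end, in the units of the state.
- sense(): the state, without advancing time (a new reading comes with each control period).
- snapshot(name): name is "scene" or "top" or "wrist"; returns the picture (480x640x3 uint8, blue, green, red); there is no depth.
- camera_info(name): a dict with "fx", "fy", "cx", "cy" (pixels), "rvec" (rotation vector, rad) and "tvec" (3), from world to camera coordinates, as OpenCV has them; the wrist camera has in their place "hand_eye" (4x4, takes a point from camera to tool coordinates, whose origin is the TCP and whose axes are the tool frame's). Camera axes: x right, y down, z forward; pixel columns grow to the right and rows downward; lengths in mm; the calibration is good to about 2 mm. A picture is of the moment at which its call begins: read the wrist's pose just before it. camera_info takes no time and is no camera call.
- hand_in(): hands the job in, once; it reports no verdict.
The state is a dict: "time": time; "joint_pos": joint angles; "qd": joint speeds; "joint_efforts": joint torques, N m; "tool_pos": TCP position; "tcp_rot": TCP orientation; "ft_force": force on the tool from outside, world axes, zero at the start; "wrist_torque": the same for the moment, N m; "finger_gap": finger opening in mm.
Only numpy, scipy, OpenCV 4.12 (cv2) and the standard library are available. Lean on these libraries where they do the work, as an engineer would, in place of code of your own. Each camera call takes 0.05 s, during which the arm holds its last target. There are 200 camera calls.

## Working session

There is one attempt and no reset: what is moved stays moved. The work goes in short steps, Python scripts to look and compute and a tool call to move; the robot and the scene stay as the last step left them, time stands still between calls to the robot, and variables do not carry over. Pictures are saved under pics/ and viewed, about 8 in all and at most 12, crops included, and the job is handed in when it is done.

Besides the shell and the picture viewer there is one more tool, called after "Request:" as a command line: name --argument value ..., lists and objects as JSON in quotes. arm_command: Moves the arm, as the interface text tells. Its arguments: {"type":"object","properties":{"commands":{"type":"array"},"force":{"type":"number"}},"required":["commands"]}

```bash
mkdir -p pics; ls
python3 - <<'E'
from bench import *
import cv2
print(sense()); print(nose_length if not callable(nose_length) else nose_length())
for n in("scene","top","wrist"):
    print(n,camera_info(n))
for n in("scene","top"): cv2.imwrite(f"pics/{n}0.png",snapshot(n))
E
```

```text
pics
{'time': 0.0, 'joint_pos': array([-7.09535039e+01,  7.51521508e+00,  8.53288446e+01,  4.48158508e-04,
        8.72613020e+01, -4.89132933e+00]), 'qd': array([ 0.07096127, -0.07980568, -0.0732462 , -0.02993951, -0.04434359,
        0.04353209]), 'joint_efforts': array([ 1.47933300e-03, -5.69394922e+01, -5.00550270e+01,  6.09694575e-05,
        1.50246854e-02, -5.73394473e-06]), 'tool_pos': array([ 243.31979578, -547.89138376,  249.24744698]), 'tcp_rot': array([-89.99057023,   0.10493977, -66.06218776]), 'ft_force': array([-0.54192528,  0.10600747,  0.17463786]), 'wrist_torque': array([ 0.01387637, -0.02569932, -0.03836433]), 'finger_gap': 85.31941312957659}
19.0
scene {'fx': 434.91025757394607, 'fy': 434.91025757394607, 'cx': 324.01520538301975, 'cy': 244.00901816126995, 'rvec': array([ 2.21923017,  0.70015582, -0.33155957]), 'tvec': array([-480.19772795, -106.70979632, 1436.95697112])}
top {'fx': 561.0104220275775, 'fy': 561.0104220275775, 'cx': 326.4465307575326, 'cy': 236.09053965660735, 'rvec': array([ 2.22919278, -2.16857912,  0.06889965]), 'tvec': array([  35.48464695,  585.36069915, 1414.18694861])}
wrist {'fx': 346.8800927574863, 'fy': 346.8800927574863, 'cx': 318.8844636570197, 'cy': 243.64189131037483, 'hand_eye': array([[ 9.99999572e-01,  8.73348378e-04,  3.06819313e-04,
        -1.20766594e+00],
       [-5.95782750e-05, -2.70043601e-01,  9.62848093e-01,
        -1.23832874e+02],
       [ 9.23756412e-04, -9.62847699e-01, -2.70043433e-01,
         6.74162420e+01],
       [ 0.00000000e+00,  0.00000000e+00,  0.00000000e+00,
         1.00000000e+00]])}
```

View images.

View pics/top0.png

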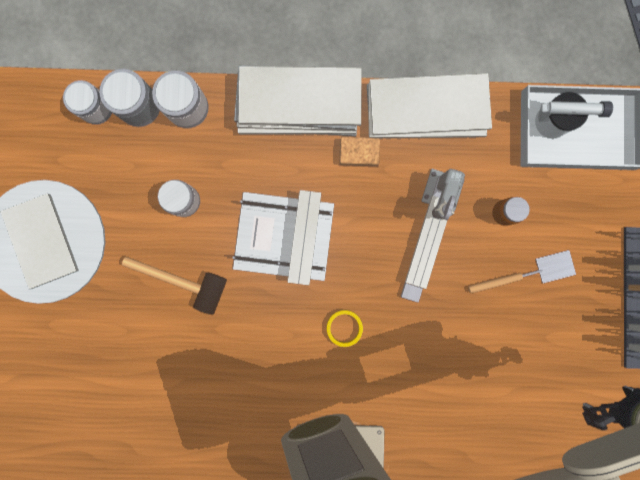

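View pics/scene0.png

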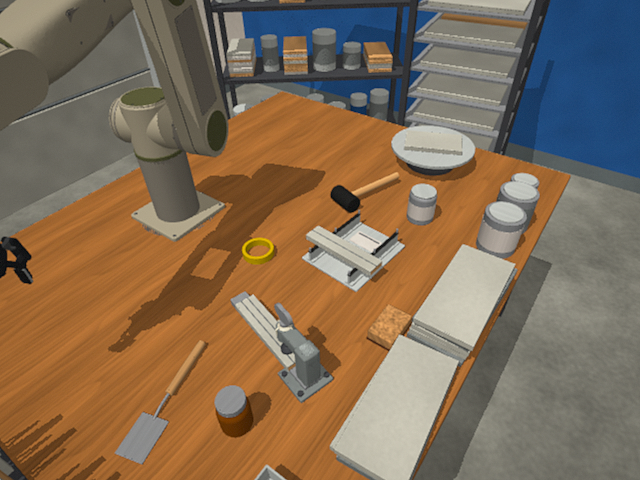

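```bash
cat > h.py <<'E'
import numpy as np, cv2
from bench import *
from scipy.spatial.transform import Rotation as R
def cam(name,s=None):
    c=camera_info(name); K=np.array([[c['fx'],0,c['cx']],[0,c['fy'],c['cy']],[0,0,1]])
    if name=='wrist':
        s=s or sense(); T=np.eye(4); T[:3,:3]=R.from_euler('xyz',s['tcp_rot'],degrees=True).as_matrix(); T[:3,3]=s['tool_pos']
        M=np.linalg.inv(T@c['hand_eye'])
    else:
        M=np.eye(4); M[:3,:3]=cv2.Rodrigues(c['rvec'])[0]; M[:3,3]=c['tvec']
    return K,M
def ray(K,M,px,z):
    C=-M[:3,:3].T@M[:3,3]; d=M[:3,:3].T@np.linalg.inv(K)@np.array([px[0],px[1],1.])
    return C+d*(z-C[2])/d[2]
def proj(K,M,P):
    p=K@(M[:3,:3]@np.array(P,float)+M[:3,3]); return p[:2]/p[2]
E
python3 - <<'E'
import cv2,numpy as np
im=cv2.imread('pics/top0.png')
a=cv2.resize(im[160:310,385:485],None,fx=4,fy=4,interpolation=cv2.INTER_CUBIC)
b=cv2.resize(im[180:300,225:345],None,fx=3.33,fy=3.33,interpolation=cv2.INTER_CUBIC)
o=np.zeros((600,800,3),np.uint8); o[:600,:400]=a; o[:400,400:800]=b[:400,:400] if b.shape[0]>=400 else cv2.resize(b,(400,400))
cv2.imwrite('pics/crop1.png',o)
E
```

```text
(no output)
```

View pics/crop1.png

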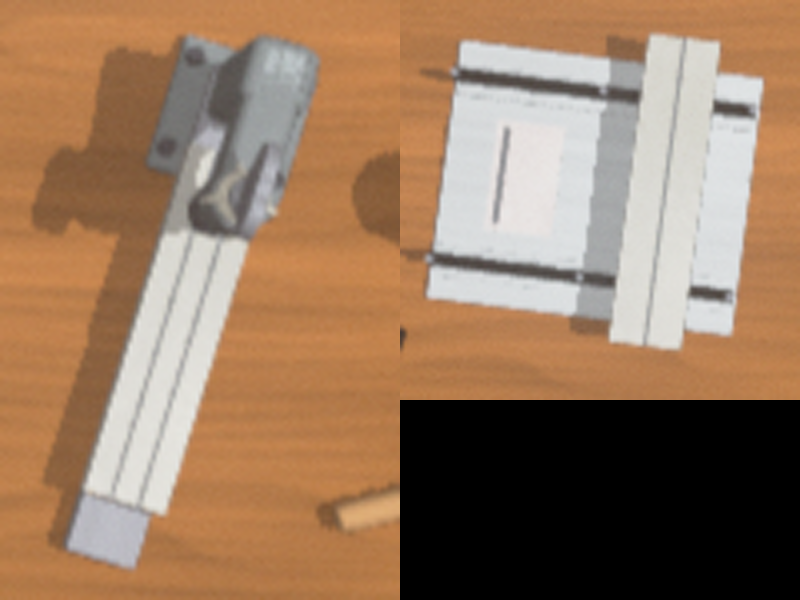

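Run:
```python
from h import *
K,M=cam('top')
f=lambda p,z:ray(K,M,(p[0]/4+385-.375,p[1]/4+160-.375),z)
g=lambda p,z:ray(K,M,((p[0]-400)*.3+225-.35,p[1]*.3+180-.35),z)
bl,br,tl,tr=[f(p,38) for p in((84,490),(166,514),(165,235),(247,240))]
print('board',bl,br,tl,tr)
for a,b in((bl,tl),(br,tr)): d=b-a; print(np.degrees(np.arctan2(d[1],d[0])))
d=br-bl;print(np.degrees(np.arctan2(d[0],-d[1]))*1, np.linalg.norm(d))
print('wing',f((225,185),179))
c=[g(p,8) for p in((460,40),(762,78),(733,335),(428,298))]
print('rack',np.round(c,1),np.mean(c,0)); 
for i,j in((0,1),(3,2),(3,0),(2,1)):
    d=c[j]-c[i];print(np.linalg.norm(d),np.degrees(np.arctan2(d[1],d[0])))
c=[g(p,8) for p in((500,122),(562,128),(552,238),(487,230))]
print('ticket',np.mean(c,0)); 
for i,j in((0,1),(3,2),(3,0),(2,1)):
    d=c[j]-c[i];print(np.linalg.norm(d),np.degrees(np.arctan2(d[1],d[0])))
c=[g(p,63) for p in((649,33),(720,40),(682,349),(610,341))]
print('dry',np.mean(c,0)); 
for i,j in((0,1),(3,2),(3,0),(2,1)):
    d=c[j]-c[i];print(np.linalg.norm(d),np.degrees(np.arctan2(d[1],d[0])))
for px in((360,150),(345,328),(512,210),(178,195)): print(px,ray(K,M,px,30)[:2])
```

```text
board [ 473.23944392 -149.25295899   38.        ] [ 459.67197916 -200.8552169    38.        ] [ 634.54230115 -197.10081198   38.        ] [ 632.84219481 -248.83397237   38.        ]
-16.522127975865928
-15.485990482888186
-14.731021308485452 53.356059841503196
wing [ 651.23078285 -204.42785726  179.        ]
rack [[692.8 269.8   8. ]
 [670.   36.4   8. ]
 [471.9  53.3   8. ]
 [493.8 287.2   8. ]] [582.14642634 161.6729983    8.        ]
234.50659341755232 -95.57467429663215
234.9422533292901 -95.34867495355181
199.74096603471833 -5.00972369585222
198.81907064031918 -4.882074440044518
ticket [586.67899948 215.99093896   8.        ]
47.864780501101095 -93.93369635591735
50.173838495286766 -95.43969706764095
83.57987921296996 -4.885720883472316
84.891795767903 -3.32420497236464
dry [578.67568221 106.60675974  63.        ]
52.91936509653937 -94.02126036605867
53.25570576812564 -94.77621676376194
229.52484537759824 -5.462779341517403
230.21824551607952 -5.375855636621562
(360, 150) [805.01283737 -27.61990112]
(345, 328) [354.56273043  -0.93644078]
(512, 210) [ 662.73482989 -417.01237698]
(178, 195) [676.80249669 429.25405587]
```

Request:
arm_command --commands '[[100, [1, 0.8, 0.4], [0, 0, -7]], [100, [1, 0.8, 0.4], [0, 0, -7]], [100, [1, 0.8, 0.4], [0, 0, -7]], [100, [1, 0.8, 0.4], [0, 0, -7]], [100, [1, 0.8, 0.4], [0, 0, -7]]]'

```text
time: 0.52
tool_pos: [385.9, -428.4, 302.3]
tcp_rot: [-90.4, 0.7, -101.0]
ft_force: [1.2, 0.1, -0.1]
finger_gap: 85.6
```

Request:
arm_command --commands '[[100, [1, 0.8, 0], [0, 0, -5]], [100, [1, 0.8, 0], [0, 0, 0]], [100, [1, 0.8, 0], [0, 0, 0]], [100, [1, 0.8, 0], [0, 0, 0]], [100, [1, 0.8, 0], [0, 0, 0]]]'

```text
time: 0.93
tool_pos: [542.0, -302.0, 304.9]
tcp_rot: [-90.2, 0.6, -106.9]
ft_force: [-0.2, -1.4, -0.4]
finger_gap: 85.1
```

Request:
arm_command --commands '[[100, [0.9, 0.6, 0], [0, 0, 0]], [100, [0.9, 0.6, 0], [0, 0, 0]], [100, [0.9, 0.6, 0], [0, 0, 0]], [100, [0.7, 0.5, 0], [0, 0, 0]], [100, [0, 0, 0], [0, 0, 0]]]'

```text
time: 1.35
tool_pos: [652.3, -220.8, 300.8]
tcp_rot: [-90.5, 0.7, -106.5]
ft_force: [1.0, -0.4, 0.4]
finger_gap: 85.3
```

Run:
```python
from h import *
s=sense(); print(s['time'],s['tool_pos'],s['tcp_rot'],s['joint_pos'],s['wrist_torque'])
np.save('s1.npy',np.r_[s['tool_pos'],s['tcp_rot']])
im=snapshot('wrist')
K,M=cam('wrist',s)
cv2.imwrite('pics/w1.png',im)
print(proj(K,M,(654,-229,165)),proj(K,M,s['tool_pos']))
```

```text
1.35 [ 652.32673433 -220.76990155  300.84084773] [ -90.47100138    0.74970377 -106.50264285] [-23.30802386  21.1552636   64.11150438   0.69152492  95.28940776
  83.25194536] [-4.21339642e-02  4.85985104e-02 -8.63570098e-05]
[331.12285756 229.91393515] [319.65004706 321.79663443]
```

View pics/w1.png

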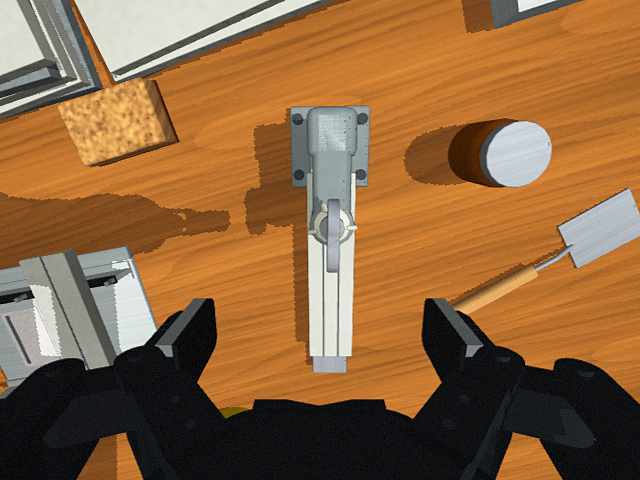

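Run:
```python
from h import *
v=np.load('s1.npy'); s=dict(tool_pos=v[:3],tcp_rot=v[3:])
K,M=cam('wrist',s)
im=cv2.imread('pics/w1.png')
cv2.imwrite('pics/w1c.png',cv2.resize(im[95:385,250:420],None,fx=2,fy=2,interpolation=cv2.INTER_CUBIC))
a,b=ray(K,M,(333.5,272),179),ray(K,M,(334,199),179)
d=b-a;print('wing',a,b,np.linalg.norm(d),np.degrees(np.arctan2(d[1],d[0])))
P=[ray(K,M,p,38) for p in((309,355),(352,356),(308,240),(354,235))]
print(np.round(P,1))
for i,j in((0,2),(1,3)):
    d=P[j]-P[i];print(np.degrees(np.arctan2(d[1],d[0])))
print('endmid',(P[0]+P[1])/2, np.linalg.norm(P[0]-P[1]))
P=[ray(K,M,p,0) for p in((291,106),(369,106),(369,186),(291,186))]
print('foot',np.round(P,1),np.mean(P,0))
for x in(-29,29):
  u=np.radians(-16.);c=np.array([654,-229]);q=c+x*np.array([np.cos(u),np.sin(u)]);print(proj(K,M,(*q,179)))
```

```text
wing [ 625.53652552 -222.44521268  179.        ] [ 678.523655   -237.78728647  179.        ] 55.16353069586003 -16.148024458096696
[[ 472.8 -150.9   38. ]
 [ 456.3 -203.3   38. ]
 [ 619.1 -194.1   38. ]
 [ 610.  -246.6   38. ]]
-16.469288079341382
-15.756741770498085
endmid [ 464.56133428 -177.07567378   38.        ] 54.921169208596716
foot [[ 766.9 -217.2    0. ]
 [ 741.6 -302.5    0. ]
 [ 653.7 -280.3    0. ]
 [ 680.4 -189.5    0. ]] [ 710.63767696 -247.37107928    0.        ]
[331.44808916 271.79727011]
[331.62852814 194.77697026]
```

View pics/w1c.png

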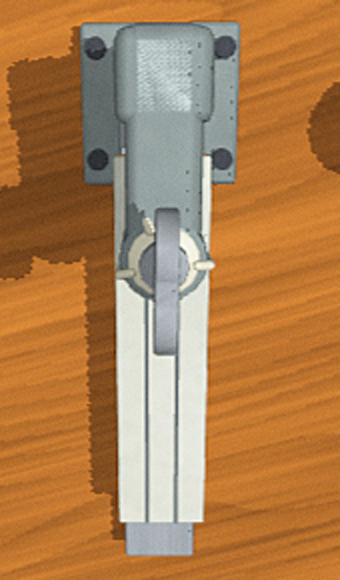

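Request:
arm_command --commands '[[70, [0, -0.3, -1], [-0.8, -0.2, 0.3]], [60, [0, 0, -1], [0, 0, 0]], [50, [0, 0, -1], [0, 0, 0]], [50, [0, 0, -0.8], [0, 0, 0]], [50, [0, 0, 0], [0, 0, 0]]]'

```text
time: 1.82
tool_pos: [649.1, -233.5, 184.2]
tcp_rot: [-89.9, -0.2, -106.2]
ft_force: [-1.3, 0.2, -0.7]
finger_gap: 42.9
```

```bash
cat > st.py <<'E'
from h import *
s=sense(); r=lambda v:np.round(v,2)
print(s['time'],r(s['tool_pos']),r(s['tcp_rot']),r(s['ft_force']),r(s['wrist_torque']*1),s['finger_gap'].round(1),r(s['joint_pos'][5]))
E
python3 st.py
```

```text
Traceback (most recent call last):
  File "st.py", line 3, in <module>
    print(s['time'],r(s['tool_pos']),r(s['tcp_rot']),r(s['ft_force']),r(s['wrist_torque']*1),s['finger_gap'].round(1),r(s['joint_pos'][5]))
                                                                                             ^^^^^^^^^^^^^^^^^^^^^
AttributeError: 'float' object has no attribute 'round'
```

Request:
arm_command --commands '[[50, [0.11, 0.11, -0.62], [0, 0, 0]], [50, [0, 0, 0], [0, 0, 0]]]'

```text
time: 1.98
tool_pos: [650.1, -231.5, 164.5]
tcp_rot: [-90.1, -0.2, -106.3]
ft_force: [-1.7, 0.9, -2.8]
finger_gap: 42.6
```

```bash
sed -i "s/s\['finger_gap'\].round(1)/r(s['finger_gap'])/" st.py; python3 st.py
```

```text
1.9833 [ 650.06 -231.54  164.54] [ -90.13   -0.2  -106.32] [-1.73  0.94 -2.75] [ 0.   -0.02 -0.02] 42.55 82.6
```

Request:
arm_command --commands '[[0, [0.05, 0.04, 0.02], [0, 0, 0]], [0, [0, 0, 0], [0, 0, 0]], [0, [0, 0, 0], [0, 0, 0]], [0, [0, 0, 0], [0, 0, 0]], [0, [0, 0, 0], [0, 0, 0]]]' --force 80

```text
time: 2.4
tool_pos: [652.0, -230.0, 169.4]
tcp_rot: [-90.0, -0.0, -106.3]
ft_force: [2.6, -1.0, -11.2]
finger_gap: 7.7
```

```bash
python3 st.py
```

```text
2.4 [ 651.99 -229.98  169.39] [-9.0050e+01 -3.0000e-02 -1.0633e+02] [  2.65  -1.01 -11.22] [-0.4  -0.34  0.04] 7.75 82.68
```

Request:
arm_command --commands '[[0, [0, 0, -0.06], [0, 0, 0]], [0, [0, 0, 0], [0, 0, 0]]]'

```text
time: 2.57
tool_pos: [652.1, -230.0, 169.4]
tcp_rot: [-90.0, -0.0, -106.3]
ft_force: [1.8, 1.3, -13.0]
finger_gap: 8.0
```

```bash
python3 st.py
```

```text
2.5667 [ 652.06 -230.05  169.43] [-9.0010e+01 -4.0000e-02 -1.0632e+02] [  1.76   1.26 -13.01] [-0.05 -0.23  0.05] 8.03 82.67
```

Request:
arm_command --commands '[[0, [0, 0, 0], [0, 0, -1]], [0, [0, 0, 0], [0, 0, -1]], [0, [0, 0, 0], [0, 0, -1]], [0, [0, 0, 0], [0, 0, 0]]]'

```text
time: 2.9
tool_pos: [652.0, -230.2, 169.2]
tcp_rot: [-90.0, -0.1, -109.6]
ft_force: [0.2, 0.3, -6.5]
finger_gap: 7.9
```

```bash
python3 st.py
```

```text
2.9 [ 652.02 -230.19  169.24] [-9.0010e+01 -6.0000e-02 -1.0962e+02] [ 0.19  0.31 -6.52] [ 0.02 -0.08  0.11] 7.92 85.97
```

Request:
arm_command --commands '[[0, [0, 0, 0], [0, 0, -1]], [0, [0, 0, 0], [0, 0, -1]], [0, [0, 0, 0], [0, 0, -1]], [0, [0, 0, 0], [0, 0, 0]]]'

```text
time: 3.23
tool_pos: [652.0, -230.3, 169.2]
tcp_rot: [-90.0, -0.1, -113.0]
ft_force: [1.6, 1.1, -6.4]
finger_gap: 7.9
```

```bash
python3 st.py
```

```text
3.2333 [ 651.98 -230.33  169.18] [-9.0020e+01 -7.0000e-02 -1.1297e+02] [ 1.58  1.1  -6.41] [ 0.03 -0.01  0.09] 7.93 89.31
```

Request:
arm_command --commands '[[0, [0, 0, 0], [0, 0, -1]], [0, [0, 0, 0], [0, 0, -1]], [0, [0, 0, 0], [0, 0, -1]], [0, [0, 0, 0], [0, 0, -1]], [0, [0, 0, 0], [0, 0, 0]]]'

```text
time: 3.65
tool_pos: [651.9, -230.5, 169.0]
tcp_rot: [-90.0, -0.1, -117.4]
ft_force: [1.6, 1.5, -7.0]
finger_gap: 7.9
```

```bash
python3 st.py
```

```text
3.65 [ 651.89 -230.5   169.02] [-9.0020e+01 -8.0000e-02 -1.1743e+02] [ 1.63  1.5  -7.01] [0.02 0.   0.07] 7.94 93.76
```

Request:
arm_command --commands '[[0, [0, 0, 0], [0, 0, -1]], [0, [0, 0, 0], [0, 0, -1]], [0, [0, 0, 0], [0, 0, -1]], [0, [0, 0, 0], [0, 0, 0]]]'

```text
time: 3.98
tool_pos: [651.8, -230.6, 168.9]
tcp_rot: [-90.0, -0.1, -120.7]
ft_force: [0.4, 0.2, -4.9]
finger_gap: 7.6
```

```bash
python3 st.py
```

```text
3.9833 [ 651.79 -230.6   168.87] [-9.0030e+01 -9.0000e-02 -1.2075e+02] [ 0.45  0.25 -4.93] [-0.09 -0.16  0.11] 7.61 97.07
```

Request:
arm_command --commands '[[0, [0, 0, 0], [0, 0, -1]], [0, [0, 0, 0], [0, 0, -1]], [0, [0, 0, 0], [0, 0, -1]], [0, [0, 0, 0], [0, 0, 0]]]'

```text
time: 4.32
tool_pos: [651.7, -230.7, 168.8]
tcp_rot: [-90.0, -0.1, -124.1]
ft_force: [1.1, 0.5, -6.3]
finger_gap: 7.8
```

```bash
python3 st.py
```

```text
4.3167 [ 651.75 -230.7   168.8 ] [-9.0030e+01 -1.0000e-01 -1.2409e+02] [ 1.08  0.53 -6.31] [-0.04 -0.09  0.21] 7.84 100.41
```

Request:
arm_command --commands '[[0, [0, 0, 0], [0, 0, -1]], [0, [0, 0, 0], [0, 0, -1]], [0, [0, 0, 0], [0, 0, 0]]]'

```text
time: 4.57
tool_pos: [651.7, -230.8, 168.7]
tcp_rot: [-90.0, -0.1, -126.3]
ft_force: [1.1, 0.5, -7.3]
finger_gap: 7.6
```

```bash
python3 st.py
```

```text
4.5667 [ 651.72 -230.77  168.74] [-9.0030e+01 -1.1000e-01 -1.2629e+02] [ 1.06  0.49 -7.28] [-0.02 -0.04  0.35] 7.55 102.61
```

Request:
arm_command --commands '[[0, [0, 0, 0], [0, 0, -1]], [0, [0, 0, 0], [0, 0, -0.4]], [0, [0, 0, 0], [0, 0, 0]]]'

```text
time: 4.82
tool_pos: [651.7, -230.8, 168.7]
tcp_rot: [-90.0, -0.1, -127.8]
ft_force: [0.8, 1.0, -6.9]
finger_gap: 7.6
```

```bash
python3 st.py
```

```text
4.8167 [ 651.66 -230.78  168.66] [-9.0040e+01 -1.2000e-01 -1.2782e+02] [ 0.84  1.   -6.87] [-0.02 -0.07  0.56] 7.56 104.14
```

Request:
arm_command --commands '[[0, [0, 0, 0], [0, 0, -0.5]], [0, [0, 0, 0], [0, 0, 0]]]'

```text
time: 4.98
tool_pos: [651.7, -230.8, 168.7]
tcp_rot: [-90.0, -0.1, -128.4]
ft_force: [0.6, -0.2, -7.7]
finger_gap: 7.7
```

```bash
python3 st.py
```

```text
4.9833 [ 651.66 -230.8   168.66] [ -90.04   -0.13 -128.36] [ 0.58 -0.23 -7.68] [-0.07 -0.01  0.53] 7.65 104.68
```

Request:
arm_command --commands '[[0, [0, 0, 0], [0, 0, -0.5]], [0, [0, 0, 0], [0, 0, 0]]]'

```text
time: 5.15
tool_pos: [651.7, -230.8, 168.7]
tcp_rot: [-90.0, -0.1, -128.9]
ft_force: [0.6, 0.6, -7.8]
finger_gap: 7.6
```

```bash
python3 st.py
```

```text
5.15 [ 651.67 -230.81  168.68] [ -90.03   -0.13 -128.89] [ 0.61  0.6  -7.78] [-0.06  0.01  0.59] 7.63 105.22
```

Request:
arm_command --commands '[[0, [0, 0, 0], [0, 0, -0.5]], [0, [0, 0, 0], [0, 0, 0]]]'

```text
time: 5.32
tool_pos: [651.6, -230.8, 168.6]
tcp_rot: [-90.0, -0.1, -129.4]
ft_force: [2.1, 0.8, -7.1]
finger_gap: 7.9
```

```bash
python3 st.py; python3 st.py
```

```text
5.3167 [ 651.65 -230.84  168.64] [ -90.04   -0.14 -129.44] [ 2.09  0.8  -7.13] [-0.15  0.02  0.55] 7.87 105.76
5.3167 [ 651.65 -230.84  168.64] [ -90.04   -0.14 -129.44] [ 2.09  0.8  -7.13] [-0.15  0.02  0.55] 7.87 105.76
```

Request:
arm_command --commands '[[0, [0, 0, 0], [0, 0, 0]], [0, [0, 0, 0], [0, 0, -0.4]], [0, [0, 0, 0], [0, 0, 0]]]' --force 120

```text
time: 5.57
tool_pos: [651.7, -230.8, 168.7]
tcp_rot: [-90.0, -0.1, -129.9]
ft_force: [1.1, -1.4, -6.9]
finger_gap: 7.2
```

```bash
python3 st.py
```

```text
5.5667 [ 651.66 -230.83  168.73] [ -90.03   -0.14 -129.86] [ 1.12 -1.4  -6.92] [-0.07 -0.06  0.7 ] 7.24 106.19
```

Request:
arm_command --commands '[[0, [0, 0, 0], [0, 0, 2]], [0, [0, 0, 0], [0, 0, 2]], [0, [0, 0, 0], [0, 0, 2]], [0, [0, 0, 0], [0, 0, 2]], [0, [0, 0, 0], [0, 0, 0]]]'

```text
time: 5.98
tool_pos: [651.8, -230.7, 168.9]
tcp_rot: [-90.0, -0.1, -121.7]
ft_force: [1.0, 0.8, -7.6]
finger_gap: 7.2
```

```bash
python3 st.py
```

```text
5.9833 [ 651.78 -230.67  168.95] [-9.0030e+01 -7.0000e-02 -1.2173e+02] [ 0.98  0.75 -7.64] [-0.09 -0.04  0.  ] 7.19 98.03
```

Request:
arm_command --commands '[[0, [0, 0, 0], [0, 0, 2]], [0, [0, 0, 0], [0, 0, 2]], [0, [0, 0, 0], [0, 0, 2]], [0, [0, 0, 0], [0, 0, 1]], [0, [0, 0, 0], [0, 0, 0]]]'

```text
time: 6.4
tool_pos: [651.9, -230.4, 169.2]
tcp_rot: [-90.0, -0.0, -114.9]
ft_force: [1.3, 1.4, -7.5]
finger_gap: 7.2
```

```bash
python3 st.py
```

```text
6.4 [ 651.94 -230.41  169.2 ] [ -90.02   -0.   -114.94] [ 1.26  1.39 -7.54] [-0.13 -0.02  0.05] 7.2 91.23
```

Request:
arm_command --commands '[[0, [0, 0, 0], [0, 0, 1]], [0, [0, 0, 0], [0, 0, 1]], [0, [0, 0, 0], [0, 0, 1]], [0, [0, 0, 0], [0, 0, 1]], [0, [0, 0, 0], [0, 0, 0]]]'

```text
time: 6.82
tool_pos: [652.0, -230.3, 169.3]
tcp_rot: [-90.0, 0.0, -110.8]
ft_force: [0.3, 0.9, -6.3]
finger_gap: 7.0
```

```bash
python3 st.py
```

```text
6.8167 [ 652.   -230.26  169.32] [-9.0020e+01  1.0000e-02 -1.1078e+02] [ 0.28  0.94 -6.31] [-0.12 -0.03  0.01] 6.98 87.07
```

Request:
arm_command --commands '[[0, [0, 0, 0], [0, 0, 1]], [0, [0, 0, 0], [0, 0, 1]], [0, [0, 0, 0], [0, 0, 0]]]'

```text
time: 7.07
tool_pos: [652.0, -230.2, 169.4]
tcp_rot: [-90.0, 0.0, -108.6]
ft_force: [1.2, 1.7, -7.7]
finger_gap: 7.2
```

```bash
python3 st.py
```

```text
7.0667 [ 652.02 -230.17  169.38] [-9.0020e+01  2.0000e-02 -1.0858e+02] [ 1.24  1.65 -7.65] [-0.1  -0.01  0.05] 7.23 84.87
```

Request:
arm_command --commands '[[0, [0, 0, 0], [0, 0, 1]], [0, [0, 0, 0], [0, 0, 1]], [0, [0, 0, 0], [0, 0, 1]], [0, [0, 0, 0], [0, 0, 0]]]'

```text
time: 7.4
tool_pos: [652.1, -230.0, 169.5]
tcp_rot: [-90.0, 0.0, -105.2]
ft_force: [1.4, 1.3, -6.4]
finger_gap: 7.0
```

```bash
python3 st.py
```

```text
7.4 [ 652.08 -230.04  169.5 ] [-9.0020e+01  3.0000e-02 -1.0524e+02] [ 1.38  1.26 -6.37] [-0.08 -0.07 -0.01] 7.0 81.55
```

Request:
arm_command --commands '[[0, [0, 0, 0], [0, 0, 1]], [0, [0, 0, 0], [0, 0, 1]], [0, [0, 0, 0], [0, 0, 0]]]'

```text
time: 7.65
tool_pos: [652.1, -230.0, 169.6]
tcp_rot: [-90.0, 0.0, -103.0]
ft_force: [0.2, 1.2, -7.2]
finger_gap: 6.6
```

```bash
python3 st.py
```

```text
7.65 [ 652.12 -229.97  169.59] [-9.0010e+01  3.0000e-02 -1.0302e+02] [ 0.25  1.15 -7.2 ] [-0.08 -0.06  0.06] 6.63 79.33
```

Request:
arm_command --commands '[[0, [0, 0, 0], [0, 0, 1]], [0, [0, 0, 0], [0, 0, 1]], [0, [0, 0, 0], [0, 0, 0]]]'

```text
time: 7.9
tool_pos: [652.1, -229.9, 169.6]
tcp_rot: [-90.0, 0.0, -100.8]
ft_force: [1.2, 2.0, -6.4]
finger_gap: 7.1
```

```bash
python3 st.py
```

```text
7.9 [ 652.13 -229.87  169.63] [-9.001e+01  4.000e-02 -1.008e+02] [ 1.2   2.   -6.45] [-0.03 -0.11  0.01] 7.13 77.11
```

Request:
arm_command --commands '[[0, [0, 0, 0], [0, 0, 1]], [0, [0, 0, 0], [0, 0, 1]], [0, [0, 0, 0], [0, 0, 0]]]'

```text
time: 8.15
tool_pos: [652.1, -229.8, 169.7]
tcp_rot: [-90.0, 0.1, -98.6]
ft_force: [0.7, 1.0, -7.0]
finger_gap: 7.1
```

```bash
python3 st.py
```

```text
8.15 [ 652.14 -229.82  169.71] [-9.001e+01  5.000e-02 -9.861e+01] [ 0.71  1.04 -7.01] [-0.02 -0.06 -0.31] 7.09 74.92
```

Request:
arm_command --commands '[[0, [0, 0, 0], [0, 0, 0.8]], [0, [0, 0, 0], [0, 0, 0]]]'

```text
time: 8.32
tool_pos: [652.2, -229.8, 169.7]
tcp_rot: [-90.0, 0.1, -97.7]
ft_force: [0.6, 2.4, -5.6]
finger_gap: 7.1
```

```bash
python3 st.py
```

```text
8.3167 [ 652.16 -229.76  169.74] [-9.000e+01  6.000e-02 -9.771e+01] [ 0.61  2.36 -5.55] [-0.02  0.11  0.03] 7.14 74.02
```

Request:
arm_command --commands '[[0, [0, 0, 0], [0, 0, 0.8]], [0, [0, 0, 0], [0, 0, 0]]]'

```text
time: 8.48
tool_pos: [652.2, -229.7, 169.8]
tcp_rot: [-90.0, 0.1, -96.8]
ft_force: [0.9, 1.2, -6.4]
finger_gap: 6.8
```

```bash
python3 st.py
```

```text
8.4833 [ 652.19 -229.72  169.76] [-9.001e+01  5.000e-02 -9.681e+01] [ 0.89  1.2  -6.39] [ 0.06 -0.09 -0.01] 6.78 73.12
```

Request:
arm_command --commands '[[0, [0, 0, 0], [0, 0, -4]], [0, [0, 0, 0], [0, 0, -4]], [0, [0, 0, 0], [0, 0, -4]], [0, [0, 0, 0], [0, 0, -4]], [0, [0, 0, 0], [0, 0, -4]]]'

```text
time: 8.9
tool_pos: [651.9, -230.4, 169.1]
tcp_rot: [-90.0, -0.0, -117.3]
ft_force: [0.8, 0.9, -7.9]
finger_gap: 6.9
```

```bash
python3 st.py
```

```text
8.9 [ 651.93 -230.39  169.13] [-9.0020e+01 -5.0000e-02 -1.1733e+02] [ 0.84  0.92 -7.87] [-0.02 -0.02  0.33] 6.94 93.65
```

Request:
arm_command --commands '[[0, [0, 0, 0], [0, 0, -1]], [0, [0, 0, 0], [0, 0, -1]], [0, [0, 0, 0], [0, 0, 0]]]'

```text
time: 9.15
tool_pos: [651.8, -230.6, 169.0]
tcp_rot: [-90.0, -0.1, -119.5]
ft_force: [1.2, 0.4, -5.6]
finger_gap: 7.0
```

```bash
python3 st.py
```

```text
9.15 [ 651.84 -230.59  169.03] [-9.0030e+01 -7.0000e-02 -1.1947e+02] [ 1.16  0.38 -5.63] [ 0.09 -0.    0.  ] 6.96 95.79
```

Request:
arm_command --commands '[[0, [0, 0, 0], [0, 0, -1]], [0, [0, 0, 0], [0, 0, -1]], [0, [0, 0, 0], [0, 0, 0]]]'

```text
time: 9.4
tool_pos: [651.8, -230.6, 169.0]
tcp_rot: [-90.0, -0.1, -121.5]
ft_force: [2.0, 0.8, -7.0]
finger_gap: 7.0
```

```bash
python3 st.py
```

```text
9.4 [ 651.78 -230.63  168.96] [-9.0030e+01 -7.0000e-02 -1.2147e+02] [ 1.96  0.8  -6.99] [ 0.03 -0.04  0.04] 6.95 97.78
```

Request:
arm_command --commands '[[0, [0, 0, 0], [0, 0, -1]], [0, [0, 0, 0], [0, 0, -1]], [0, [0, 0, 0], [0, 0, 0]]]'

```text
time: 9.65
tool_pos: [651.7, -230.7, 168.9]
tcp_rot: [-90.0, -0.1, -123.6]
ft_force: [1.5, 0.8, -6.1]
finger_gap: 7.3
```

```bash
python3 st.py
```

```text
9.65 [ 651.75 -230.71  168.86] [-9.0030e+01 -9.0000e-02 -1.2361e+02] [ 1.5   0.77 -6.08] [ 0.01 -0.03  0.22] 7.28 99.92
```

Request:
arm_command --commands '[[0, [0, 0, 0], [0, 0, -0.8]], [0, [0, 0, 0], [0, 0, 0]]]'

```text
time: 9.82
tool_pos: [651.7, -230.7, 168.9]
tcp_rot: [-90.0, -0.1, -124.5]
ft_force: [0.9, 1.0, -5.6]
finger_gap: 7.2
```

```bash
python3 st.py
```

```text
9.8167 [ 651.73 -230.72  168.87] [-9.0030e+01 -9.0000e-02 -1.2448e+02] [ 0.85  0.95 -5.56] [-0.04  0.03  0.24] 7.19 100.79
```

Request:
arm_command --commands '[[0, [0, 0, 0], [0, 0, -0.8]], [0, [0, 0, 0], [0, 0, 0]]]'

```text
time: 9.98
tool_pos: [651.7, -230.7, 168.9]
tcp_rot: [-90.0, -0.1, -125.3]
ft_force: [1.4, 1.1, -7.0]
finger_gap: 6.3
```

```bash
python3 st.py
```

```text
9.9833 [ 651.73 -230.74  168.85] [-9.0030e+01 -9.0000e-02 -1.2534e+02] [ 1.36  1.06 -7.01] [-0.   -0.05  0.33] 6.3 101.66
```

Request:
arm_command --commands '[[0, [0, 0, 0], [0, 0, -0.7]], [0, [0, 0, 0], [0, 0, 0]]]'

```text
time: 10.15
tool_pos: [651.7, -230.8, 168.8]
tcp_rot: [-90.0, -0.1, -126.1]
ft_force: [0.3, 1.5, -4.4]
finger_gap: 6.9
```

```bash
python3 st.py
```

```text
10.15 [ 651.66 -230.81  168.79] [-9.0040e+01 -1.0000e-01 -1.2613e+02] [ 0.33  1.53 -4.4 ] [ 0.01 -0.06  0.06] 6.92 102.44
```

Request:
arm_command --commands '[[0, [0, 0, 0], [0, 0, -0.7]], [0, [0, 0, 0], [0, 0, 0]]]'

```text
time: 10.32
tool_pos: [651.7, -230.8, 168.8]
tcp_rot: [-90.0, -0.1, -126.9]
ft_force: [0.9, 0.5, -7.0]
finger_gap: 6.9
```

```bash
python3 st.py
```

```text
10.3167 [ 651.68 -230.81  168.78] [-9.0040e+01 -1.0000e-01 -1.2692e+02] [ 0.87  0.51 -7.04] [ 0.02 -0.01  0.04] 6.93 103.22
```

Request:
arm_command --commands '[[0, [0, 0, 0], [0, 0, 4]], [0, [0, 0, 0], [0, 0, 4]], [0, [0, 0, 0], [0, 0, 4]], [0, [0, 0, 0], [0, 0, 4]], [0, [0, 0, 0], [0, 0, 4]]]'

```text
time: 10.73
tool_pos: [652.1, -230.2, 169.5]
tcp_rot: [-90.0, 0.0, -106.4]
ft_force: [0.6, 2.7, -6.1]
finger_gap: 7.2
```

```bash
python3 st.py
```

```text
10.7333 [ 652.08 -230.21  169.45] [-9.0010e+01  1.0000e-02 -1.0641e+02] [ 0.6   2.67 -6.14] [-0.01  0.01 -0.29] 7.16 82.71
```

Request:
arm_command --commands '[[0, [0, 0, 0], [0, 0, 1.5]], [0, [0, 0, 0], [0, 0, 1.5]], [0, [0, 0, 0], [0, 0, 1]], [0, [0, 0, 0], [0, 0, 0]]]'

```text
time: 11.07
tool_pos: [652.1, -229.9, 169.6]
tcp_rot: [-90.0, 0.0, -102.0]
ft_force: [-0.3, 1.6, -6.5]
finger_gap: 7.2
```

```bash
python3 st.py
```

```text
11.0667 [ 652.11 -229.89  169.59] [-9.0000e+01  4.0000e-02 -1.0201e+02] [-0.31  1.61 -6.5 ] [-0.09 -0.02  0.02] 7.2 78.32
```

Request:
arm_command --commands '[[0, [0, 0, 0], [0, 0, 1]], [0, [0, 0, 0], [0, 0, 1]], [0, [0, 0, 0], [0, 0, 0]]]'

```text
time: 11.32
tool_pos: [652.2, -229.8, 169.7]
tcp_rot: [-90.0, 0.0, -99.9]
ft_force: [0.1, 1.8, -7.1]
finger_gap: 7.0
```

```bash
python3 st.py
```

```text
11.3167 [ 652.15 -229.82  169.69] [-9.000e+01  5.000e-02 -9.993e+01] [ 0.11  1.85 -7.1 ] [-0.07  0.03  0.07] 6.98 76.24
```

Request:
arm_command --commands '[[0, [0, 0, 0], [0, 0, 1]], [0, [0, 0, 0], [0, 0, 1]], [0, [0, 0, 0], [0, 0, 0]]]'

```text
time: 11.57
tool_pos: [652.2, -229.7, 169.7]
tcp_rot: [-90.0, 0.1, -97.7]
ft_force: [-0.5, 1.9, -6.5]
finger_gap: 6.8
```

```bash
python3 st.py
```

```text
11.5667 [ 652.16 -229.75  169.72] [-9.000e+01  6.000e-02 -9.775e+01] [-0.48  1.89 -6.52] [-0.05 -0.02 -0.03] 6.83 74.06
```

Request:
arm_command --commands '[[0, [0, 0, 0], [0, 0, 1]], [0, [0, 0, 0], [0, 0, 1]], [0, [0, 0, 0], [0, 0, 0]]]'

```text
time: 11.82
tool_pos: [652.2, -229.7, 169.8]
tcp_rot: [-90.0, 0.1, -95.5]
ft_force: [0.4, 1.4, -6.7]
finger_gap: 6.8
```

```bash
python3 st.py
```

```text
11.8167 [ 652.2  -229.66  169.82] [-8.999e+01  6.000e-02 -9.553e+01] [ 0.41  1.4  -6.68] [-0.03 -0.   -0.01] 6.85 71.85
```

Request:
arm_command --commands '[[0, [0, 0, 0], [0, 0, 1]], [0, [0, 0, 0], [0, 0, 1]], [0, [0, 0, 0], [0, 0, 0]]]'

```text
time: 12.07
tool_pos: [652.2, -229.6, 169.9]
tcp_rot: [-90.0, 0.1, -93.3]
ft_force: [-0.1, 1.8, -7.0]
finger_gap: 7.2
```

```bash
python3 st.py
```

```text
12.0667 [ 652.19 -229.62  169.89] [-8.999e+01  7.000e-02 -9.333e+01] [-0.09  1.77 -6.99] [ 0.03  0.01 -0.2 ] 7.17 69.64
```

Request:
arm_command --commands '[[0, [0, 0, 0], [0, 0, 0.8]], [0, [0, 0, 0], [0, 0, 0]]]'

```text
time: 12.23
tool_pos: [652.2, -229.6, 169.9]
tcp_rot: [-90.0, 0.1, -92.5]
ft_force: [0.2, 1.8, -5.2]
finger_gap: 7.1
```

```bash
python3 st.py
```

```text
12.2333 [ 652.2  -229.57  169.92] [-8.999e+01  8.000e-02 -9.245e+01] [ 0.2   1.81 -5.23] [ 0.02 -0.01 -0.23] 7.06 68.77
```

Request:
arm_command --commands '[[0, [0, 0, 0], [0, 0, 0.8]], [0, [0, 0, 0], [0, 0, 0]]]'

```text
time: 12.4
tool_pos: [652.2, -229.5, 170.0]
tcp_rot: [-90.0, 0.1, -91.6]
ft_force: [-0.6, 2.2, -6.1]
finger_gap: 6.7
```

```bash
python3 st.py
```

```text
12.4 [ 652.2  -229.51  169.99] [-8.999e+01  8.000e-02 -9.156e+01] [-0.55  2.25 -6.08] [-0.05  0.05  0.06] 6.73 67.88
```

Request:
arm_command --commands '[[0, [0, 0, 0], [0, 0, 0.8]], [0, [0, 0, 0], [0, 0, 0]]]'

```text
time: 12.57
tool_pos: [652.2, -229.5, 170.0]
tcp_rot: [-90.0, 0.1, -90.7]
ft_force: [-0.2, 1.8, -6.7]
finger_gap: 7.2
```

```bash
python3 st.py
```

```text
12.5667 [ 652.2  -229.5   170.03] [-8.999e+01  7.000e-02 -9.065e+01] [-0.18  1.77 -6.72] [0.01 0.02 0.05] 7.25 66.97
```

Request:
arm_command --commands '[[0, [0, 0, 0], [0, 0, 2]], [0, [0, 0, 0], [0, 0, 2]], [0, [0, 0, 0], [0, 0, 1]], [0, [0, 0, 0], [0, 0, 0]]]'

```text
time: 12.9
tool_pos: [652.2, -229.2, 170.1]
tcp_rot: [-90.0, 0.1, -85.4]
ft_force: [-0.4, 2.3, -5.6]
finger_gap: 7.3
```

```bash
python3 st.py
```

```text
12.9 [ 652.18 -229.2   170.14] [-90.     0.09 -85.38] [-0.35  2.3  -5.56] [-0.04  0.02  0.16] 7.29 61.72
```

Request:
arm_command --commands '[[0, [0, 0, 0], [0, 0, 2]], [0, [0, 0, 0], [0, 0, 2]], [0, [0, 0, 0], [0, 0, 1]], [0, [0, 0, 0], [0, 0, 0]]]'

```text
time: 13.23
tool_pos: [652.2, -229.0, 170.2]
tcp_rot: [-90.0, 0.1, -80.3]
ft_force: [0.5, 1.9, -5.6]
finger_gap: 7.0
```

```bash
python3 st.py
```

```text
13.2333 [ 652.19 -229.04  170.24] [-90.     0.09 -80.33] [ 0.47  1.89 -5.57] [-0.   -0.01  0.02] 6.97 56.69
```

Request:
arm_command --commands '[[0, [0, 0, 0], [0, 0, 4]], [0, [0, 0, 0], [0, 0, 4]], [0, [0, 0, 0], [0, 0, 4]], [0, [0, 0, 0], [0, 0, 4]], [0, [0, 0, 0], [0, 0, 4]]]'

```text
time: 13.65
tool_pos: [652.0, -228.3, 170.9]
tcp_rot: [-90.0, 0.2, -60.0]
ft_force: [-1.7, 3.8, -4.2]
finger_gap: 6.7
```

```bash
python3 st.py
```

```text
13.65 [ 652.   -228.26  170.89] [-90.     0.16 -60.02] [-1.7   3.8  -4.21] [ 0.11  0.08 -0.11] 6.7 36.42
```

Request:
arm_command --commands '[[0, [0, 0, 0], [0, 0, 4]], [0, [0, 0, 0], [0, 0, 4]], [0, [0, 0, 0], [0, 0, 4]], [0, [0, 0, 0], [0, 0, 4]], [0, [0, 0, 0], [0, 0, 4]]]'

```text
time: 14.07
tool_pos: [651.5, -227.6, 171.6]
tcp_rot: [-90.0, 0.2, -39.4]
ft_force: [-1.6, 3.1, -4.1]
finger_gap: 6.9
```

```bash
python3 st.py
```

```text
14.0667 [ 651.5  -227.59  171.6 ] [-89.99   0.25 -39.42] [-1.56  3.1  -4.13] [ 0.09 -0.04 -0.09] 6.86 15.86
```

Request:
arm_command --commands '[[0, [0, 0, 0], [0, 0, 4]], [0, [0, 0, 0], [0, 0, 4]], [0, [0, 0, 0], [0, 0, 4]], [0, [0, 0, 0], [0, 0, 4]], [0, [0, 0, 0], [0, 0, 0]]]'

```text
time: 14.48
tool_pos: [650.9, -227.1, 172.2]
tcp_rot: [-90.0, 0.3, -22.8]
ft_force: [-1.9, 1.8, -6.6]
finger_gap: 6.8
```

```bash
python3 st.py
```

```text
14.4833 [ 650.9  -227.14  172.17] [-89.96   0.32 -22.82] [-1.88  1.78 -6.59] [ 0.03 -0.31  0.1 ] 6.81 -0.7
```

Request:
arm_command --commands '[[0, [0, 0, 0], [0, 0, 4]], [0, [0, 0, 0], [0, 0, 4]], [0, [0, 0, 0], [0, 0, 4]], [0, [0, 0, 0], [0, 0, 3]], [0, [0, 0, 0], [0, 0, 0]]]'

```text
time: 14.9
tool_pos: [650.3, -226.9, 172.6]
tcp_rot: [-89.9, 0.4, -8.2]
ft_force: [-0.9, 2.9, -5.5]
finger_gap: 6.7
```

```bash
python3 st.py
```

```text
14.9 [ 650.32 -226.95  172.64] [-89.92   0.37  -8.16] [-0.93  2.85 -5.46] [ 0.18 -0.4   0.05] 6.69 -15.32
```

Request:
arm_command --commands '[[40, [0, 0, 0], [0, 0, 0]], [40, [0, 0, 0], [0, 0, 0]], [40, [0, 0, 0], [0, 0, 0]], [50, [0, 0, 0.8], [0, 0, 0]], [60, [0, 0, 1], [0, 0, 0]]]'

```text
time: 15.32
tool_pos: [648.9, -228.0, 223.6]
tcp_rot: [-90.0, 0.6, -9.0]
ft_force: [1.1, 0.4, 0.6]
finger_gap: 51.0
```

Request:
arm_command --commands '[[90, [0, 0, 1], [0, 0, 0]], [100, [-0.8, 0.2, 1], [0, 0, 7]], [100, [-0.8, 0.2, 0], [0, 0, 7]], [100, [-0.8, 0.2, 0], [0, 0, 7]], [100, [-0.8, 0.2, 0], [0, 0, 7]]]'

```text
time: 15.73
tool_pos: [556.8, -207.3, 297.2]
tcp_rot: [-90.7, -0.2, 19.1]
ft_force: [0.0, 1.3, 0.7]
finger_gap: 85.7
```

```bash
python3 st.py
```

```text
15.7333 [ 556.79 -207.31  297.21] [-90.67  -0.24  19.13] [0.01 1.25 0.73] [-0.02  0.    0.01] 85.73 -44.32
```

Request:
arm_command --commands '[[100, [-0.2, 0.1, 0], [0, 0, 7]], [100, [-0.2, 0.1, 0], [0, 0, 7]], [100, [-0.2, 0.1, 0], [0, 0, 7]], [100, [-0.2, 0.1, 0], [0, 0, 7]], [100, [0, 0, -0.5], [0, 0, 7]]]'

```text
time: 16.15
tool_pos: [531.5, -197.0, 294.6]
tcp_rot: [-91.8, -0.6, 54.9]
ft_force: [0.7, 0.1, 0.6]
finger_gap: 85.2
```

Request:
arm_command --commands '[[100, [0, 0, -0.8], [0, 0, 7]], [100, [0, 0, -0.8], [0, 0, 7]], [100, [0, 0, -0.8], [0, 0, 5.4]], [100, [0, 0, 0], [0, 0, 0]]]'

```text
time: 16.48
tool_pos: [533.2, -198.9, 225.7]
tcp_rot: [-92.6, -0.5, 75.1]
ft_force: [-0.3, 0.7, -1.7]
finger_gap: 85.5
```

```bash
python3 st.py
python3 - <<'E'
from h import *
s=sense(); np.save('s2.npy',np.r_[s['tool_pos'],s['tcp_rot']])
im=snapshot('wrist'); cv2.imwrite('pics/w2.png',im)
K,M=cam('wrist',s); print(proj(K,M,(575,-208,38)),proj(K,M,(464.6,-177,38)))
print(R.from_euler('xyz',s['tcp_rot'],degrees=True).as_matrix()[:,1])
E
```

```text
16.4833 [ 533.18 -198.94  225.65] [-92.56  -0.49  75.06] [-0.32  0.73 -1.65] [ 0.03  0.02 -0.02] 85.5 -101.38
[318.95204666 260.34988112] [320.83605878 133.79230991]
[ 0.04539648 -0.0033536  -0.99896342]
```

View pics/w2.png

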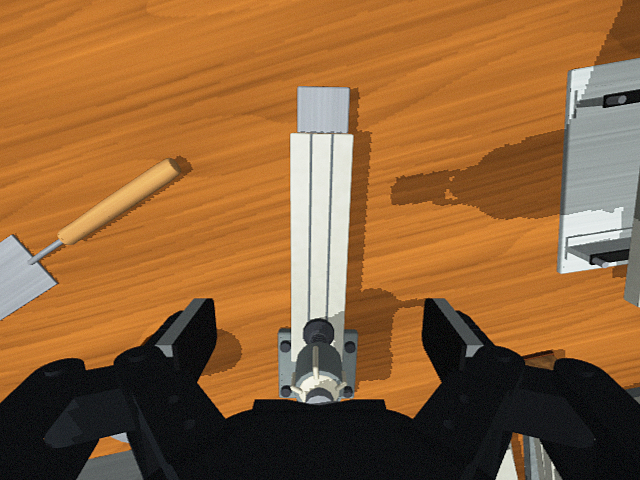

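Request:
arm_command --commands '[[100, [0, 0.1, -0.8], [0.2, 2.6, -1]], [100, [0, 0, -0.8], [0, 0, 0]], [100, [0, 0, -0.8], [0, 0, 0]], [100, [0, 0, -0.8], [0, 0, 0]], [100, [0, 0, 0], [0, 0, 0]]]'

```text
time: 16.95
tool_pos: [541.3, -200.4, 145.0]
tcp_rot: [-91.3, 0.3, 72.2]
ft_force: [-0.3, -0.2, -0.5]
finger_gap: 85.2
```

```bash
python3 st.py
```

```text
16.95 [ 541.29 -200.39  144.98] [-91.31   0.33  72.18] [-0.33 -0.2  -0.46] [ 0.02  0.06 -0.05] 85.18 -97.45
```

Request:
arm_command --commands '[[100, [-0.26, 0.15, -0.5], [0.7, 1.2, 1.8]], [100, [0, 0, -0.7], [0, 0, 0]], [100, [0, 0, -0.7], [0, 0, 0]], [100, [0, 0, -0.5], [0, 0, 0]], [100, [0, 0, 0], [0, 0, 0]]]'

```text
time: 17.37
tool_pos: [542.0, -200.1, 87.3]
tcp_rot: [-91.0, 0.2, 73.0]
ft_force: [-0.8, -0.1, -0.2]
finger_gap: 85.1
```

```bash
python3 st.py
```

```text
17.3667 [ 541.97 -200.14   87.34] [-91.01   0.21  73.  ] [-0.78 -0.09 -0.16] [ 0.01  0.03 -0.  ] 85.15 -98.29
```

Request:
arm_command --commands '[[100, [-0.3, 0.15, -0.6], [0.5, 0.9, 1]], [100, [-0.1, 0.05, -0.6], [0, 0, 0]], [100, [-0.05, 0, -0.4], [0, 0, 0]], [100, [0, 0, 0], [0, 0, 0]]]'

```text
time: 17.7
tool_pos: [534.1, -196.9, 48.0]
tcp_rot: [-90.7, 0.1, 73.7]
ft_force: [-1.1, 0.6, -0.1]
finger_gap: 85.2
```

```bash
python3 st.py
```

```text
17.7 [ 534.07 -196.9    47.98] [-90.68   0.11  73.71] [-1.14  0.63 -0.12] [-0.02  0.01 -0.01] 85.18 -99.11
```

Request:
arm_command --commands '[[100, [-0.03, 0.03, -0.4], [0.3, 0.6, 0.2]], [100, [0, 0, -0.15], [0, 0, 0]], [100, [0, 0, 0], [0, 0, 0]]]'

```text
time: 17.95
tool_pos: [535.6, -197.3, 35.2]
tcp_rot: [-90.3, 0.0, 73.8]
ft_force: [0.1, 0.7, -0.1]
finger_gap: 85.6
```

```bash
python3 st.py
```

```text
17.95 [ 535.56 -197.27   35.22] [-9.027e+01  3.000e-02  7.381e+01] [ 0.05  0.75 -0.14] [ 0.02 -0.01  0.05] 85.59 -99.19
```

Request:
arm_command --commands '[[50, [0, 0, -0.15], [0, 0, 0]], [50, [0, 0, 0], [0, 0, 0]], [50, [0, 0, 0], [0, 0, 0]], [50, [0, 0, 0], [0, 0, 0]]]' --force 30

```text
time: 18.28
tool_pos: [537.7, -198.2, 33.9]
tcp_rot: [-90.5, 0.1, 73.8]
ft_force: [-0.0, -0.2, -1.8]
finger_gap: 53.7
```

```bash
python3 st.py
```

```text
18.2833 [ 537.67 -198.25   33.88] [-9.052e+01  7.000e-02  7.376e+01] [-0.03 -0.25 -1.78] [ 0.06  0.05 -0.  ] 53.68 -99.14
```

Request:
arm_command --commands '[[50, [0, 0, 0], [0, 0, 0]], [50, [-0.2, 0.06, 0.02], [0, 0, 0]], [50, [-0.4, 0.116, 0], [0, 0, 0]], [50, [-0.4, 0.116, 0], [0, 0, 0]], [50, [0, 0, 0], [0, 0, 0]]]' --force 50

```text
time: 18.7
tool_pos: [505.6, -188.8, 34.5]
tcp_rot: [-90.5, 0.1, 73.8]
ft_force: [-1.1, 0.4, -1.8]
finger_gap: 52.7
```

```bash
python3 st.py
```

```text
18.7 [ 505.56 -188.75   34.5 ] [-9.046e+01  7.000e-02  7.377e+01] [-1.06  0.45 -1.82] [-0.02  0.12 -0.01] 52.72 -99.7
```

Moving freely, no load. Continue 60 mm more, then check before lifting.

Request:
arm_command --commands '[[50, [-0.5, 0.145, 0], [0, 0, 0]], [50, [-0.5, 0.145, 0], [0, 0, 0]], [50, [-0.5, 0.145, 0], [0, 0, 0]], [50, [-0.5, 0.145, 0], [0, 0, 0]], [50, [0, 0, 0], [0, 0, 0]]]'

```text
time: 19.12
tool_pos: [443.0, -170.5, 34.4]
tcp_rot: [-90.5, 0.1, 73.8]
ft_force: [-1.8, 0.6, -2.0]
finger_gap: 53.3
```

```bash
python3 st.py;python3 - <<'E'
from h import *
s=sense(); np.save('s3.npy',np.r_[s['tool_pos'],s['tcp_rot']])
a=snapshot('top')[150:350,240:500]; b=snapshot('wrist')
cv2.imwrite('pics/w3.png',np.vstack([cv2.resize(a,None,fx=1.5,fy=1.5),cv2.resize(b,(390,292))]))
E
```

```text
19.1167 [ 442.96 -170.45   34.43] [-9.048e+01  7.000e-02  7.376e+01] [-1.85  0.6  -1.99] [0.06 0.12 0.01] 53.32 -101.03
```

View pics/w3.png

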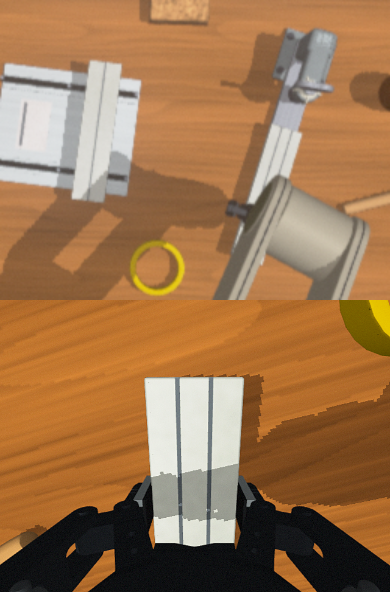

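Run:
```python
from h import *
v=np.load('s3.npy'); s=dict(tool_pos=v[:3],tcp_rot=v[3:]); K,M=cam('wrist',s)
A=ray(K,M,(145/.6094,77/.6083),38);B=ray(K,M,(243/.6094,77/.6083),38)
e=(A+B)/2; print(A,B,np.linalg.norm(A-B),e); d=A-B; print(np.degrees(np.arctan2(d[1],d[0])))
print(np.linalg.norm((e-v[:3])[:2]), e-v[:3])
Rm=R.from_euler('xyz',v[3:],degrees=True).as_matrix(); print((e-v[:3])@Rm)
```

```text
[ 362.76694826 -174.31016677   38.        ] [ 377.44267614 -123.76719028   38.        ] 52.630499341059846 [ 370.1048122  -149.03867853   38.        ]
-106.19125591138493
75.94085566849566 [-72.8592981   21.41345933   3.57425441]
[ 0.17934259 -4.20992035 75.90805795]
```

Request:
arm_command --commands '[[50, [0, 0, 0.3], [0, 0, 0]], [50, [0, 0, 0.7], [0, 0, 0]], [50, [0, 0, 1], [0, 0, 0]], [50, [0, 0, 1], [0, 0, 0]], [50, [0, 0.3, 0.8], [0, 0, 0]]]'

```text
time: 19.63
tool_pos: [444.2, -162.2, 150.5]
tcp_rot: [-90.2, 0.0, 73.7]
ft_force: [0.9, -1.1, -2.1]
finger_gap: 52.7
```

```bash
python3 st.py
```

```text
19.6333 [ 444.16 -162.18  150.54] [-9.018e+01  2.000e-02  7.369e+01] [ 0.93 -1.09 -2.06] [0.01 0.05 0.  ] 52.7 -99.98
```

Request:
arm_command --commands '[[50, [0, 0.6, 0.2], [0, 0, 1]], [50, [0.1, 0.9, 0], [0, 0, 1]], [50, [0.2, 0.9, 0], [0, 0, 1]], [50, [0.3, 0.9, 0], [0, 0, 1]], [50, [0.3, 0.9, 0], [0, 0, 1]]]'

```text
time: 20.05
tool_pos: [480.8, -38.5, 173.5]
tcp_rot: [-91.5, 0.2, 78.4]
ft_force: [1.4, -0.4, -2.0]
finger_gap: 52.7
```

Request:
arm_command --commands '[[50, [0.3, 0.9, 0], [0, 0, 1]], [50, [0.3, 0.9, 0], [0, 0, 1]], [50, [0.3, 0.9, 0], [0, 0, 1]], [50, [0.3, 0.9, 0], [0, 0, 1]], [50, [0.3, 0.9, 0], [0, 0, 1]]]'

```text
time: 20.47
tool_pos: [532.8, 104.3, 181.0]
tcp_rot: [-92.1, 0.1, 83.7]
ft_force: [1.1, -0.3, -0.7]
finger_gap: 53.1
```

```bash
python3 st.py
```

```text
20.4667 [532.81 104.31 180.96] [-92.12   0.14  83.67] [ 1.06 -0.31 -0.72] [0.   0.05 0.  ] 53.06 -77.51
```

Request:
arm_command --commands '[[50, [0.1, 0.9, 0], [0.2, 1, 0.5]], [50, [0.1, 0.9, -0.3], [0.2, 1, 0.5]], [50, [0.1, 0.8, -0.5], [0, 0, 0]], [50, [0.1, 0.6, -0.5], [0, 0, 0]], [50, [0, 0, 0], [0, 0, 0]]]'

```text
time: 20.88
tool_pos: [552.1, 213.3, 148.0]
tcp_rot: [-90.6, -0.4, 85.1]
ft_force: [0.1, -0.5, -2.1]
finger_gap: 52.8
```

```bash
python3 st.py
```

```text
20.8833 [552.14 213.28 148.04] [-90.64  -0.39  85.07] [ 0.12 -0.5  -2.13] [-0.    0.13  0.06] 52.8 -69.02
```

Request:
arm_command --commands '[[50, [-0.15, 0.22, -0.5], [-0.3, 0.7, -0.3]], [50, [0, 0, -0.6], [0, 0, 0]], [50, [0, 0, -0.5], [0, 0, 0]], [50, [0, 0, -0.2], [0, 0, 0]], [50, [0, 0, 0], [0, 0, 0]]]'

```text
time: 21.3
tool_pos: [552.3, 223.2, 97.3]
tcp_rot: [-90.3, -0.1, 85.0]
ft_force: [-0.6, 0.1, -1.3]
finger_gap: 52.6
```

```bash
python3 st.py
python3 - <<'E'
from h import *
s=sense(); np.save('s4.npy',np.r_[s['tool_pos'],s['tcp_rot']])
b=snapshot('wrist'); cv2.imwrite('pics/w4.png',b)
E
```

```text
21.3 [552.27 223.23  97.28] [-90.3   -0.13  84.97] [-0.65  0.05 -1.32] [-0.03  0.13 -0.  ] 52.6 -67.9
```

View pics/w4.png

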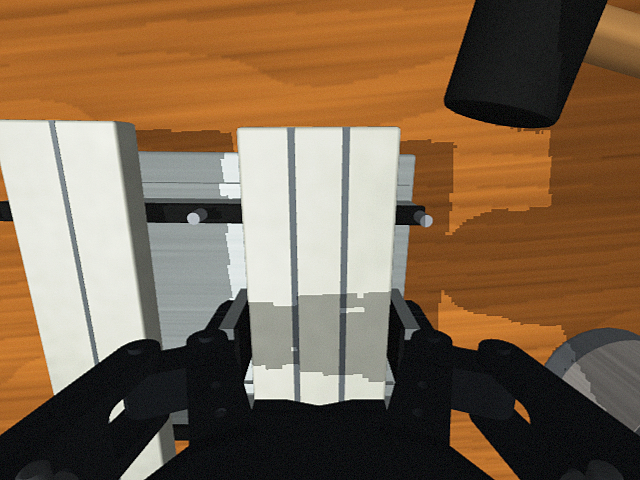

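Run:
```python
from h import *
v=np.load('s4.npy'); s=dict(tool_pos=v[:3],tcp_rot=v[3:]); K,M=cam('wrist',s)
p0=ray(K,M,(193,218),57);p1=ray(K,M,(427,221),57); d=(p1-p0)[:2]
print(p0,p1,np.linalg.norm(d)); yaw=np.degrees(np.arctan2(-d[0],d[1])); print('rack yaw',yaw)
u=d/np.linalg.norm(d); n=np.array([u[1],-u[0]])
c=p0[:2]+u*55+n*70; print('bay centre',c)
for yw in(84.8,):
  a=np.radians(yw); print('tcp target',c-39.1*np.array([np.sin(a),-np.cos(a)]))
zc=v[2]-5.4; A=ray(K,M,(237,127),zc+9);B=ray(K,M,(400,127),zc+9);print(A,B,np.linalg.norm(A-B))
e=(A+B)/2;a=np.radians(v[5]);print('board mid',e[:2]+115*np.array([np.sin(a),-np.cos(a)]), 'want TCP', v[:2]+c-(e[:2]+115*np.array([np.sin(a),-np.cos(a)])))
```

```text
[510.91390654 166.91064042  57.        ] [522.19379362 278.94812485  57.        ] 112.60387990584945
rack yaw -5.749142195475858
bay centre [586.0713319  214.62186984]
tcp target [547.13225192 218.16560372]
[474.57942109 203.75429958 100.88123256] [479.21415132 257.00566748 100.88123256] 53.452679145228565
board mid [591.45356999 220.2931957 ] want TCP [546.88950305 217.55783928]
```

Request:
arm_command --commands '[[50, [-0.18, -0.16, -0.4], [-0.1, 0.3, -0.3]], [50, [0, 0, -0.4], [0, 0, 0]], [50, [0, 0, -0.2], [0, 0, 0]], [50, [0, 0, 0], [0, 0, 0]]]'

```text
time: 21.68
tool_pos: [549.5, 217.6, 69.5]
tcp_rot: [-90.3, -0.1, 84.5]
ft_force: [0.4, -0.0, -2.8]
finger_gap: 53.3
```

```bash
python3 st.py
```

```text
21.6833 [549.46 217.57  69.51] [-90.34  -0.12  84.55] [ 0.4  -0.01 -2.75] [-0.01  0.09  0.05] 53.26 -67.9
```

Request:
arm_command --commands '[[50, [-0.08, 0.04, -0.12], [0, 0.3, 0.2]], [50, [-0.03, 0, -0.1], [0, 0, 0]], [50, [0, 0, -0.04], [0, 0, 0]], [50, [0, 0, 0], [0, 0, 0]]]'

```text
time: 22.02
tool_pos: [545.9, 218.6, 61.0]
tcp_rot: [-90.0, -0.1, 84.7]
ft_force: [-0.1, -0.4, -2.8]
finger_gap: 52.9
```

```bash
python3 st.py
```

```text
22.0167 [545.9  218.62  61.05] [-9.001e+01 -9.000e-02  8.475e+01] [-0.08 -0.43 -2.81] [-0.04  0.08 -0.01] 52.94 -68.0
```

Request:
arm_command --commands '[[50, [0.04, 0, -0.04], [0, 0, 0]], [50, [0, 0, 0], [0, 0, 0]]]'

```text
time: 22.18
tool_pos: [547.4, 218.9, 60.1]
tcp_rot: [-90.0, -0.1, 84.8]
ft_force: [-0.8, 0.1, -2.0]
finger_gap: 52.6
```

```bash
python3 st.py
```

```text
22.1833 [547.37 218.85  60.08] [-90.04  -0.1   84.76] [-0.76  0.06 -1.98] [0.05 0.12 0.06] 52.56 -68.03
```

Request:
arm_command --commands '[[50, [0, 0, -0.03], [0, 0, 0]], [50, [0, 0, 0], [0, 0, 0]]]'

```text
time: 22.35
tool_pos: [547.9, 219.0, 59.6]
tcp_rot: [-90.1, -0.1, 84.8]
ft_force: [-0.6, -0.6, -1.5]
finger_gap: 53.0
```

```bash
python3 st.py
```

```text
22.35 [547.89 219.03  59.64] [-90.09  -0.13  84.76] [-0.56 -0.56 -1.47] [ 0.01  0.04 -0.01] 53.01 -68.03
```

Request:
arm_command --commands '[[50, [-0.01, 0, -0.03], [0, 0, 0]], [50, [0, 0, 0], [0, 0, 0]]]'

```text
time: 22.52
tool_pos: [548.0, 219.2, 59.2]
tcp_rot: [-90.1, -0.1, 84.8]
ft_force: [-0.7, -0.3, -1.1]
finger_gap: 52.6
```

```bash
python3 st.py
```

```text
22.5167 [548.03 219.16  59.18] [-90.14  -0.14  84.77] [-0.74 -0.29 -1.09] [-0.04  0.05 -0.05] 52.64 -68.02
```

Request:
arm_command --commands '[[50, [-0.01, 0, -0.03], [0, 0, 0]], [50, [0, 0, 0], [0, 0, 0]]]'

```text
time: 22.68
tool_pos: [548.2, 219.2, 58.8]
tcp_rot: [-90.2, -0.2, 84.8]
ft_force: [-0.8, -0.5, -0.6]
finger_gap: 53.0
```

```bash
python3 st.py
```

```text
22.6833 [548.19 219.18  58.83] [-90.21  -0.16  84.76] [-0.81 -0.52 -0.58] [-0.13  0.01 -0.11] 53.01 -68.01
```

Request:
arm_command --commands '[[62, [0, 0, 0], [0, 0, 0]], [70, [0, 0, 0], [0, 0, 0]], [80, [0, 0, 0], [0, 0, 0]], [85, [0, 0, 0.2], [0, 0, 0]], [85, [0, 0, 0.7], [0, 0, 0]]]'

```text
time: 23.1
tool_pos: [545.4, 218.4, 82.5]
tcp_rot: [-89.8, -0.0, 84.8]
ft_force: [-0.2, 0.1, 0.1]
finger_gap: 72.7
```

```bash
python3 st.py
```

```text
23.1 [545.36 218.4   82.5 ] [-8.984e+01 -2.000e-02  8.476e+01] [-0.24  0.12  0.08] [-0.01  0.04 -0.01] 72.74 -68.01
```

Request:
arm_command --commands '[[85, [0, 0, 1], [0, 0, 0]], [85, [0, 0, 1], [0, 0, 0]], [85, [-0.5, -0.3, 1], [0, 0, 0]], [85, [-1, -0.5, 1], [0, 0, 0]], [85, [-1, -1, 0], [0, 0, 0]]]'

```text
time: 23.52
tool_pos: [474.4, 167.6, 209.6]
tcp_rot: [-90.2, -0.2, 84.9]
ft_force: [1.5, -1.2, 1.6]
finger_gap: 72.2
```

Request:
arm_command --commands '[[85, [0, -1, 0.5], [0, 0, 0]], [85, [0, -1, 0], [0, 0, 0]], [85, [0, -1, 0], [0, 0, 0]], [85, [0, -1, 0], [0, 0, 0]], [85, [0, 0, 0], [0, 0, 0]]]'

```text
time: 23.93
tool_pos: [465.8, 40.8, 226.9]
tcp_rot: [-90.2, -0.0, 85.1]
ft_force: [-0.5, 0.3, -0.9]
finger_gap: 72.7
```

```bash
python3 st.py
python3 - <<'E'
from h import *
a=snapshot('top'); cv2.imwrite('pics/t5f.png',a)
o=np.zeros((600,800,3),np.uint8); o[:400,:400]=cv2.resize(a[180:300,225:345],(400,400),interpolation=cv2.INTER_CUBIC)
o[:600,400:]=cv2.resize(a[160:310,385:485],(400,600),interpolation=cv2.INTER_CUBIC)
cv2.imwrite('pics/t5.png',o)
E
```

```text
23.9333 [465.81  40.78 226.93] [-9.015e+01 -4.000e-02  8.513e+01] [-0.49  0.33 -0.87] [ 0.02  0.02 -0.01] 72.67 -86.43
```

View pics/t5.png

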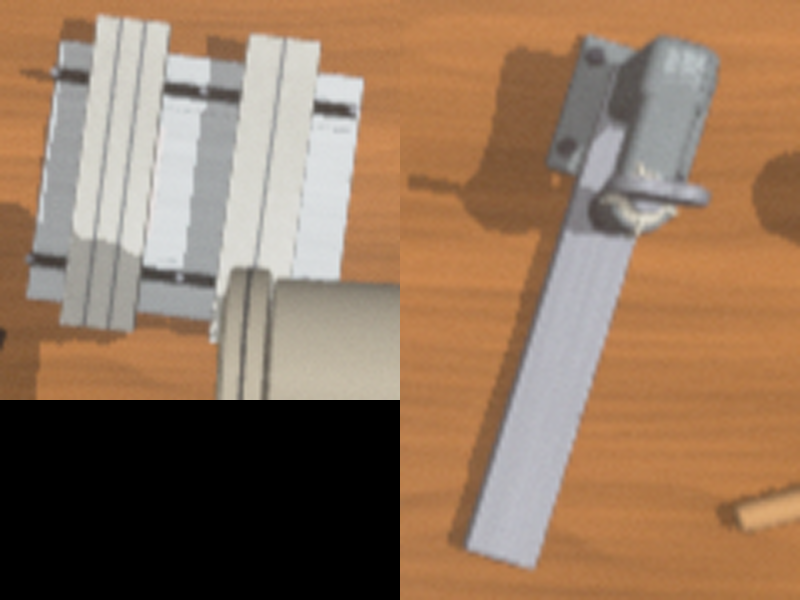

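Run:
```python
from h import *
K,M=cam('top')
c=[ray(K,M,(x*.3+225-.35,y*.3+180-.35),63) for x,y in((97,15),(170,23),(133,331),(61,324))]
print(np.mean(c,0))
for i,j in((0,1),(3,2),(3,0),(2,1)):
    d=c[j]-c[i];print(np.linalg.norm(d),np.degrees(np.arctan2(d[1],d[0])))
```

```text
[588.52728117 217.6572887   63.        ]
54.43478110948816 -94.64810623028883
53.139331091172444 -93.99099386292774
229.9272249225759 -4.642686910111993
229.3213509355015 -4.967214684286575
```

```bash
python3 -c "
from bench import *
print(hand_in())"
```

```text
the job is handed in; nothing more can be done
None
```

The job is handed in at about 24 s of the 72 s allowed. The screw is free, the board lies across the rack rails over the ticket, and the arm is clear of everything.

- **Screw:** I worked the wing back and forth and it broke free after the anticlockwise give. I saw three of the four crumblings. The first, clockwise, I did not see; I inferred it from the hard stop that followed.
- **Thread strain:** The wrist torque peaked at about 0.70 Nm on that clockwise stop. That is a strain of roughly 0.10 against the limit of 0.135. It is past the 0.05–0.08 crumble range because I took the stop for uncrumbled lacquer. The pads also slipped a little at 80 N, so I raised the grip to 120 N.
- **Backing off:** I turned the screw about 1.7 rad anticlockwise. The tool rose about 3 mm with it, which agrees with the thread pitch.
- **Board:** It slid out from under the foot with no resistance. I moved it about 98 mm before lifting, then set it finished face up on both rails.
- **Last check:** From the top camera the board centre is about 2 mm from the ticket centre and its angle is within about 0.5° of the bay. That is near the camera's own accuracy. In the crops I viewed, the drying board looked undisturbed and the clamp had not moved. I did not check the other items again at the end.

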